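# Press a filter cartridge home with the quick-clamp press and free the jaw

## Robot

A 6-joint arm with a two-finger parallel gripper is mounted at the origin on the work surface. World frame = base frame: x ahead of the robot, y to its left, z up, the work surface at z = 0. Lengths are in m, angles in rad, forces in N, time in s.
With the tool pointing down it reaches from about 0.275 to 0.825 m from the base axis. Payload 5.2 kg.
Tool frame: the origin (TCP) lies at the very end of the fingers, on their centre line; the grasp point (between the pads) lies 19 mm behind it; z points along the fingers, x is the direction in which the jaws open and shut, and the axes are right-handed (so a half turn about z gives the same grasp; the last joint's range is limited). The gripper opens to 93 mm and grips with 3 to 60 N. Pads are 15 mm wide; open, the fingers measure 128 mm over their backs; the gripper's body (75 mm by 188 mm) begins 65 mm behind the grasp point.
Start: joints at [1.07, 0.259, 1.535, -0, 1.348, -0.203], TCP at [0.161, 0.526, 0.219] pointing down, gripper open.
Joint ranges: [-3.14, 3.14], [-0.91, 2.08], [0.19, 2.58], [-1.22, 4.36], [0.22, 2.71], [-3.12, 3.12]. Speed limits (rad/s): [2.57, 2.57, 3.14, 3.14, 3.14, 3.14].

## Interface

Orientations are given as a unit quaternion [w, x, y, z].
In Python, from workcell import * gives the robot as it stands.
- The arm moves only by the tool jog_arm, never from a script. Its argument "plan" is a list of rows, each a list of 3 entries, a list of its own where there are three numbers: the opening, from -1 (shut) to 1 (fully open), then the shift along the tool's x, y, z in m, then the turn about the tool's z in rad. A call has 1 to 8 rows; each row is the pose to reach, as a shift and turn from the pose commanded when the call began, along the tool's axes at that moment; what a row does not reach only later rows make up. A row lasts 1/12 s, in which the tool goes at most 41.7 mm and 7.16 degrees, less where a joint would pass 70% of its speed; a pose out of reach is approached as far as the arm can. A call with a gripper value outside its range is refused whole. The fingers move at their own pace and stop on an object; "force" is the grip in N (left out, the last holds). Time passes only in rows, so rows that repeat a pose let the fingers close. It gives the time, the measured TCP pose, the force and the opening at its end, in the units of the state.
- get_state(): the state, without advancing time (a new reading comes with each control period).
- read_camera(name): name is "scene" or "top" or "wrist"; returns (picture, depth): 400x640x3 uint8, blue, green, red; 400x640 float32, m along the optical axis (not along the pixel's ray), 0 where there is no reading.
- get_calibration(name): a dict with "mtx" (3x3 intrinsics, pixels), "xyz" and "rotation" of the camera in the world; the wrist camera has in their place "mount" (4x4, takes a point from camera to tool coordinates, whose origin is the TCP and whose axes are the tool frame's). Camera axes: x right, y down, z forward; pixel columns grow to the right and rows downward; lengths in m; the calibration is good to about 2 mm. The wrist camera is an equidistant fisheye: a pixel r from the principal point sees the ray r / f radians off the axis. A picture is of the moment at which its call begins: read the wrist's pose just before it. get_calibration takes no time and is no camera call.
- hand_in(): hands the job in, once; it reports no verdict.
Trained networks look in the newest picture that a camera, given by its name, has taken for a name from the list of things; names that differ only in an ending like _2 or _b are one class to them, and where a whole thing is asked for, a point or a joint stands for the part that bears it (a point fixed in the world has none). Each returns a list of dicts, best first, with "score" (0 to 1); they miss things now and then, are a little off and sometimes report something else, mostly with a low value. They report only what shows in the picture. A call takes as long as a camera call.
- regions_of(target, camera): "pixels" (400x640 bool, what is visible of it) and "box" ([left, top, right, bottom] in pixels, round what is visible of it).
- pinpoint(target, camera): "at" ([column, row] in pixels: a listed point, or the origin of a listed thing).
The state is a dict: "time_s": time; "joint_positions": joint angles; "joint_vel": joint speeds; "joint_torque": joint torques, N m; "position": TCP position; "ee_rot": TCP orientation; "force": force on the tool from outside, world axes, zero at the start; "torque": the same for the moment, N m; "gripper_width": finger opening in m.
Only numpy, scipy, OpenCV 4.12 (cv2) and the standard library are available. Lean on these libraries where they do the work, as an engineer would, in place of code of your own. Each camera call takes 0.05 s, during which the arm holds its last target. There are 200 camera calls.

## Task

Pump the trigger of the bench quick clamp until its jaw has driven the white filter cartridge fully home, flange against the housing, and hold that last squeeze firmly for half a second without cracking it. Only the trigger may push: until then keep off the jaw, its release lever and the cartridge. Then press the release lever down and, keeping it lightly pressed, slide the jaw right back to its stop; never push the cartridge by hand, and leave everything else where it is.

Things in the scene. Friction and masses are not known exactly. Their poses are not given: they have to be found in the camera images.
- press: Fixed bench clamp: aluminium base plate 440 x 130 x 12 mm. Origin at the centre of its underside; +x is the pressing direction, z up. Along x: black upright grip at -170 mm (top 180 mm above the table), trigger, thumb post and release lever on the sliding bar, jaw, white cartridge, grey housing (140 to 220 mm, top 100 mm).
- trigger_bar (a point): Centre of the trigger's black round crossbar, a freely turning sleeve (18 mm diameter, 56 mm long across the press, 160 mm above the table; hinge 80 mm below). At rest it leans to the jaw. Push it level in the press's -x direction, from its jaw side, towards the grip: full stroke 42 mm, then its own stop. Back off and a spring returns it. 50 mm of free space on its jaw side.
- trigger (a joint): Trigger angle: 0 at rest, 0.53 rad full. First 12 to 20 mm idle, then a ratchet drives the jaw 8 to 13 mm a full stroke (5 mm if cut short); 3 to 8 strokes. Level force at the crossbar: spring 2.5 to 4 N, 7 to 10 N while the cartridge slides in; once it is home, at any point of the stroke, it climbs steeply. 14 to 20 N is right, under 12 N too weak, over 25 N cracks the cartridge. Hold it 0.5 s.
- ram: Sliding steel bar with jaw, thumb post and release lever. Origin at the centre of the jaw's round rubber face (36 mm, 60 mm above the table), axes as the press; jaw top 86 mm. Face 65 mm before the housing face at its back stop, 15 mm with the cartridge home. Ratchet teeth stop it sliding back unless the release lever is down; then, trigger at rest, it slides with 4 to 8 N.
- thumb_post (a point): Middle of the top front edge of the upright post on the ram (30 mm wide, 8 mm thick, top 114 mm above the table), just behind (-x of) the release paddle; it can carry the drag.
- release_pad (a point): Centre of the top of the release lever's steel paddle (40 mm along x, 50 mm across), 81 mm above the table, before the thumb post; moves with the ram. At rest it slopes up 0.2 rad to the jaw; pressed, level. Frees the jaw after 4 mm, hard stop at 6.7 mm; takes 2 to 4 N, up to 11 N if loaded. Press to 12 N (bends above 30 N), drag to -x while down; friction or the post carries the ram.
- release: The release lever: origin on its hinge axle, 51 mm above the table, 28 mm behind the paddle's centre.
- cartridge: White round filter cartridge lying along x in the housing. Origin at the centre of the housing-side face of its 62 mm flange; at the start 16 to 26 mm before the housing face. A 40 mm boss ends 15 mm before the origin, facing the jaw. Slides along x only (7 N friction), stays where pushed; home when the flange meets the housing.
- housing_face (a point): Centre of the housing's mouth, on the face that the flange must meet; 60 mm above the table, axes as the press.
- spare: Bystander: spare cartridge standing on the table by the press, 62 mm wide, 75 mm high; origin at the foot.
- dropper: Bystander: small bottle by the press, 34 mm wide, 85 mm high; origin at the foot.
- jar: Bystander: white jar, 84 mm wide, 75 mm high; origin at the foot.
- spray: Bystander: spray bottle, 80 mm wide, 236 mm high; origin at the foot.
- tray: Bystander: steel instrument tray 160 x 240 x 28 mm, a spatula in it; origin at the foot.
- clipper: Bystander: black hair clipper lying down, 190 x 46 x 36 mm; origin under its middle.

How it is judged:
By the outcome, as a careful person would: the job done as asked, in the order asked, and still so for the second after the job is handed in, with the robot touching nothing.
It also fails if it takes over 58 s, if anything falls off the work surface, if the arm or the gripper's body presses on something with over 40 N, if the wrist force passes 120 N, or if a joint passes its speed limit or range.

## Working session

There is one attempt and no reset: what is moved stays moved. The work goes in short steps, Python scripts to look and compute and a tool call to move; the robot and the scene stay as the last step left them, time stands still between calls to the robot, and variables do not carry over. Pictures are saved under pics/ and viewed, about 8 in all and at most 12, crops included, and the job is handed in when it is done.

Besides the shell and the picture viewer there is one more tool, called after "Request:" by a JSON object that holds its "method" and its "body", one argument or row to a line. jog_arm: Moves the arm, as the interface text tells. Its arguments: {"type":"object","properties":{"plan":{"type":"array"},"force":{"type":"number"}},"required":["plan"]}

```bash
mkdir -p pics; cat > h.py <<'E'
from workcell import *
import numpy as np, cv2
from scipy.spatial.transform import Rotation as R
def cal(n):
    c=get_calibration(n); return np.array(c["mtx"]),np.array(c["xyz"]),np.array(c["rotation"])
def Rm(r):
    r=np.array(r)
    if r.shape==(3,3): return r
    return R.from_quat(r[[1,2,3,0]]).as_matrix()
def ray(n,uv):
    K,t,r=cal(n); r=Rm(r)
    return t, r@np.array([(uv[0]-K[0,2])/K[0,0],(uv[1]-K[1,2])/K[1,1],1])
def atz(n,uv,z):
    t,d=ray(n,uv); return t+d*(z-t[2])/d[2]
def tri(n1,p1,n2,p2):
    a,d=ray(n1,p1); b,e=ray(n2,p2)
    s=np.linalg.lstsq(np.c_[d,-e],b-a,rcond=None)[0]
    return (a+d*s[0]+b+e*s[1])/2, np.linalg.norm(a+d*s[0]-b-e*s[1])
E
python3 - <<'E'
from h import *
s=get_state(); print(s)
for n in("scene","top"):
    im,d=read_camera(n); cv2.imwrite(f"pics/{n}0.png",im); print(n,get_calibration(n))
    np.save(n+"d.npy",d)
    for t in "press trigger_bar thumb_post release_pad housing_face cartridge ram release spare dropper jar spray tray clipper".split():
        for p in pinpoint(t,n)[:2]: print(t,n,np.round(p["at"],1),round(p["score"],2))
E
```

```text
{'time_s': 0.0, 'joint_positions': array([ 1.07018520e+00,  2.59361859e-01,  1.53607839e+00,  2.87330375e-06,
        1.34801915e+00, -2.02814046e-01]), 'joint_vel': array([-0.00058384,  0.00142645,  0.00018869, -0.0002759 ,  0.00285052,
        0.00034497]), 'joint_torque': array([ 1.10254507e-03, -4.37321699e+01, -2.84004807e+01,  7.19684386e-02,
        4.14561632e-02, -1.14459322e-04]), 'position': array([0.16109066, 0.52530052, 0.21780946]), 'ee_rot': array([ 3.90949342e-04,  8.04181087e-01,  5.94383637e-01, -8.47553696e-04]), 'force': array([-0.49513211,  0.01201685, -0.33277983]), 'torque': array([ 0.01462773, -0.02217673,  0.05492146]), 'gripper_width': 0.09273644401685734}
scene {'mtx': array([[386.64336872,   0.        , 320.02576837],
       [  0.        , 386.64336872, 200.69360378],
       [  0.        ,   0.        ,   1.        ]]), 'xyz': array([1.1644885 , 0.16297567, 1.01771077]), 'rotation': array([-0.17486783,  0.56164479,  0.77102663, -0.24391455])}
press scene [316.4 221.6] 0.6
trigger_bar scene [284.6 188.3] 0.7
trigger_bar scene [355.2 205. ] 0.28
thumb_post s
[... 578 characters left out ...]
87],
       [  0.        , 365.11799553, 204.64673747],
       [  0.        ,   0.        ,   1.        ]]), 'xyz': array([ 0.37196588, -0.04200079,  1.07741562]), 'rotation': array([-0.05757478,  0.7082996 , -0.70149768,  0.0538314 ])}
trigger_bar top [352.1 182.2] 0.5
thumb_post top [318.2 192.4] 0.68
release_pad top [310.9 202.9] 0.57
housing_face top [275.6 211.6] 0.84
cartridge top [280.3 212.7] 0.78
ram top [289.  205.7] 0.55
release top [318.3 199.9] 0.53
release top [323.4 197.8] 0.46
spare top [335.8 244.6] 0.57
dropper top [261.7 176.7] 0.65
jar top [448.5 193. ] 0.82
spray top [196.6 155.7] 0.78
spray top [308.4 202. ] 0.29
tray top [474.4 263.8] 0.86
clipper top [410.4 153.4] 0.7
```

```bash
python3 - <<'E'
from h import *
P={"trigger_bar":((284.6,188.3),(352.1,182.2),.16),"thumb_post":((321.8,196.9),(318.2,192.4),.114),"release_pad":((328.8,199.3),(310.9,202.9),.081),"housing_face":((364.4,209),(275.6,211.6),.06),"cartridge":((354.5,206.3),(280.3,212.7),.06),"ram":((344.4,207.4),(289,205.7),.06)}
for k,(a,b,z) in P.items(): print(k,*[np.round(v,4) for v in tri("scene",a,"top",b)],atz("scene",a,z).round(4),atz("top",b,z).round(4))
for k,uv in dict(spare=(335.8,244.6),dropper=(261.7,176.7),jar=(448.5,193),spray=(196.6,155.7),clipper=(410.4,153.4)).items(): print(k,atz("top",uv,0).round(3))
a=cv2.imread("pics/scene0.png")[100:330,180:480]; b=cv2.imread("pics/top0.png")[100:330,170:490]
cv2.imwrite("pics/c0.png",cv2.resize(a,None,fx=2.6,fy=2.6)); cv2.imwrite("pics/c1.png",cv2.resize(b,None,fx=2.5,fy=2.5))
E
```

```text
trigger_bar [ 0.5801 -0.129   0.1527] 0.0097 [ 0.5858 -0.1313  0.16  ] [ 0.577  -0.1236  0.16  ]
thumb_post [ 0.5565 -0.0347  0.1214] 0.004 [ 0.5511 -0.0343  0.114 ] [ 0.5585 -0.0366  0.114 ]
release_pad [ 0.5344 -0.0173  0.0868] 0.0014 [ 0.5306 -0.0191  0.081 ] [ 0.5351 -0.0165  0.081 ]
housing_face [0.5134 0.0857 0.0527] 0.0036 [0.5178 0.0881 0.06  ] [0.5128 0.0831 0.06  ]
cartridge [0.5122 0.0636 0.0554] 0.0138 [0.5174 0.0575 0.06  ] [0.5098 0.0698 0.06  ]
ram [0.5313 0.0379 0.0646] 0.0154 [0.5305 0.0298 0.06  ] [0.53   0.0457 0.06  ]
spare [ 0.425 -0.089  0.   ]
dropper [0.627 0.136 0.   ]
jar [ 0.582 -0.427  0.   ]
spray [0.691 0.337 0.   ]
clipper [ 0.704 -0.316  0.   ]
```

View pics/c0.png

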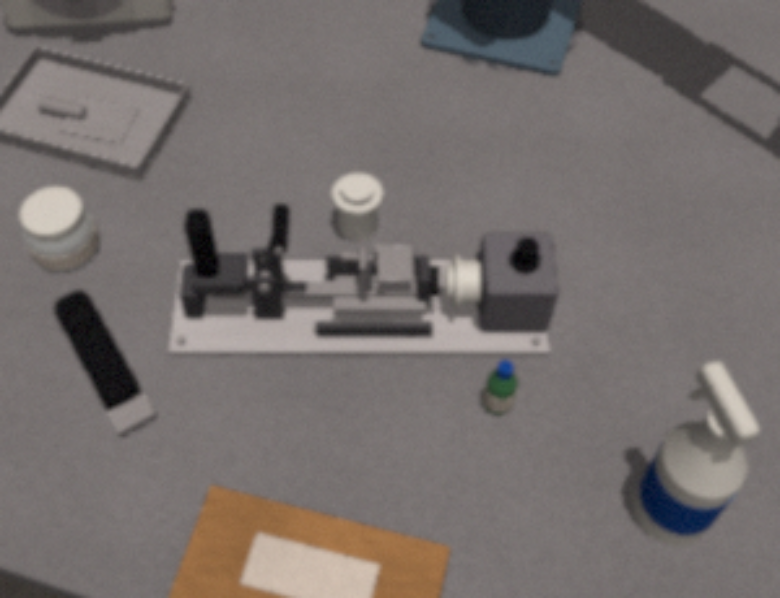

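View pics/c1.png

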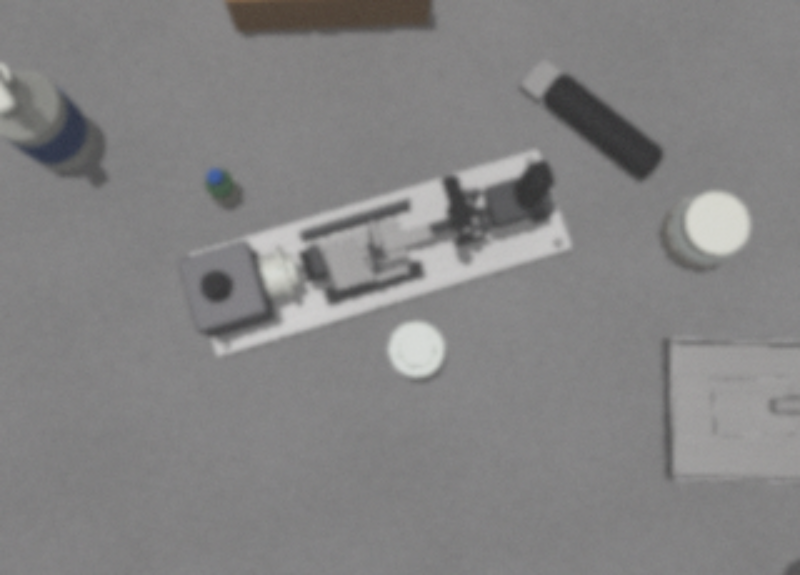

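The scene view shows the press with the grip at the left (crop ~200,240), the trigger at 280,215, the post and paddle at 365,265, the cartridge at 465,280 and the spare on the robot side. In the top view the crossbar is at crop ~457,205 and the plate's lower edge runs from 218,355 to 571,247, so the press axis is about 107°. I'll refine this and compute the approach.

```bash
cat >> h.py <<'E'
def toolshift(target,yaw):  # world target TCP + world yaw(deg) of tool x -> tool shift, turn
    s=get_state(); r=Rm(s["ee_rot"]); y=np.arctan2(r[1,0],r[0,0])
    return (r.T@(np.array(target)-s["position"])).round(4), round(-(np.deg2rad(yaw)-y),3)
E
python3 - <<'E'
from h import *
# plate outline from top pic: bright light-grey plate colour
im=cv2.imread("pics/top0.png"); 
c=[atz("top",(u/2.5+170,v/2.5+100),.012)[:2] for u,v in((218,355),(571,247),(540,150))]
print(np.round(c,4)); 
e=c[0]-c[1]; f=c[2]-c[1]; print(np.linalg.norm(e),np.linalg.norm(f),np.degrees(np.arctan2(e[1],e[0])))
ctr=(c[0]+c[2])/2; ax=e/np.linalg.norm(e); print("ctr",ctr)
hp=[]
for n,l,z in(("top",dict(trigger_bar=((352.1,182.2),.16),thumb_post=((318.2,192.4),.114),release_pad=((310.9,202.9),.081),hf=((275.6,211.6),.06),ram=((289,205.7),.06),cart=((280.3,212.7),.06)),0),("scene",dict(trigger_bar=((284.6,188.3),.16),thumb_post=((321.8,196.9),.114),release_pad=((328.8,199.3),.081),hf=((364.4,209),.06),ram=((344.4,207.4),.06),cart=((354.5,206.3),.06)),0)):
  for k,(uv,zz) in l.items():
    p=atz(n,uv,zz)[:2]-ctr; print(n,k,"along %.4f across %.4f"%(p@ax,p@[-ax[1],ax[0]]))
r=regions_of("trigger_bar","top") 
for q in r[:2]: print(q["box"],q["score"])
# depth: points in top view within plate frame at heights .150-.172
K,t,Rr=cal("top");Rr=Rm(Rr);d=np.load("topd.npy")
v,u=np.mgrid[:400,:640];P=np.stack([(u-K[0,2])/K[0,0]*d,(v-K[1,2])/K[1,1]*d,d],-1)@Rr.T+t
L=(P[...,:2]-ctr)@ax; A=(P[...,:2]-ctr)@np.array([-ax[1],ax[0]])
for lo,hi,a,b in((.15,.18,-.15,.0),(.105,.12,-.12,.1),(.065,.1,-.05,.1),(.09,.11,.1,.25),(.06,.1,.05,.138)):
  m=(d>0)&(P[...,2]>lo)&(P[...,2]<hi)&(L>a)&(L<b)&(abs(A)<.06)
  if m.sum(): print(lo,m.sum(),"L",np.percentile(L[m],[2,50,98]).round(4),"A",np.percentile(A[m],[2,50,98]).round(4),"z",np.percentile(P[m][:,2],[5,95]).round(3))
E
```

```text
[[ 0.4297  0.14  ]
 [ 0.5611 -0.2735]
 [ 0.6794 -0.2391]]
0.4339209314511175 0.12316907991664644 107.62911152503487
ctr [ 0.55453894 -0.04955902]
top trigger_bar along -0.0774 across 0.0010
top thumb_post along 0.0112 across -0.0077
top release_pad along 0.0374 across 0.0085
top hf along 0.1390 across -0.0004
top ram along 0.0983 across -0.0055
top cart along 0.1273 across 0.0065
scene trigger_bar along -0.0874 across -0.0051
scene thumb_post along 0.0156 across -0.0013
scene release_pad along 0.0362 across 0.0136
scene hf along 0.1423 across -0.0067
scene ram along 0.0830 across -0.0011
scene cart along 0.1133 across 0.0029
[345.5, 171.1, 362.2, 192.6] 0.69
0.15 160 L [-0.0866 -0.0777 -0.0703] A [-0.0328 -0.0018  0.027 ] z [0.16  0.169]
0.105 37 L [-0.0994  0.0087  0.0128] A [-0.0201 -0.0051  0.0079] z [0.108 0.115]
0.065 384 L [0.013  0.0527 0.0931] A [-0.0158  0.0073  0.0354] z [0.071 0.086]
0.09 836 L [0.1435 0.179  0.2213] A [-0.0425  0.0011  0.0382] z [0.094 0.103]
0.06 429 L [0.0515 0.1037 0.1363] A [-0.0232  0.003   0.0322] z [0.068 0.087]
```

```bash
cat >> h.py <<'E'
ctr=np.array([.5545,-.0496]); ax=np.array([-.3029,.953]); pp=np.array([-.953,-.3029])
def W(L,A,z): return np.r_[ctr+L*ax+A*pp,z]
def LA():
    s=get_state(); p=s["position"]; f=s["force"]
    return np.r_[(p[:2]-ctr)@ax,(p[:2]-ctr)@pp,p[2]].round(4), np.r_[f[:2]@ax,f[:2]@pp,f[2]].round(2), s["time_s"], s["gripper_width"]
E
python3 -c "
from h import *
print(toolshift(W(-.043,-.003,.24),17.6),W(-.043,-.003,.24))"
```

```text
(array([-0.4684,  0.5716, -0.0213]), np.float64(0.966)) [ 0.5703837 -0.0896703  0.24     ]
```

Request:
{"method": "jog_arm", "body": {
  "plan": [
    [-1,[-0.025,0.03,-0.01],0],
    [-1,[-0.05,0.06,-0.02],0],
    [-1,[-0.075,0.09,-0.02],0],
    [-1,[-0.1,0.12,-0.02],0],
    [-1,[-0.125,0.15,-0.02],0],
    [-1,[-0.15,0.18,-0.02],0],
    [-1,[-0.175,0.21,-0.02],0],
    [-1,[-0.2,0.24,-0.02],0]
  ]
}}

```text
time_s: 2.22
position: [0.3327, 0.2626, 0.239]
ee_rot: [0.0, 0.804, 0.595, 0.0]
force: [1.0, -0.1, -0.5]
gripper_width: 0.0443
```

Request:
{"method": "jog_arm", "body": {
  "plan": [
    [-1,[-0.025,0.03,0],0],
    [-1,[-0.05,0.06,0],0],
    [-1,[-0.075,0.09,0],0],
    [-1,[-0.1,0.12,0],0],
    [-1,[-0.125,0.15,0],0],
    [-1,[-0.15,0.18,0],0],
    [-1,[-0.175,0.21,0],0],
    [-1,[-0.2,0.24,0],0]
  ]
}}

```text
time_s: 2.88
position: [0.5036, 0.0006, 0.2388]
ee_rot: [0.0, 0.804, 0.594, 0.0]
force: [1.0, 1.0, -0.3]
gripper_width: 0.0002
```

Request:
{"method": "jog_arm", "body": {
  "plan": [
    [-1,[-0.01,0.01,0],0.12],
    [-1,[-0.02,0.02,0],0.24],
    [-1,[-0.03,0.04,0],0.36],
    [-1,[-0.04,0.055,0],0.48],
    [-1,[-0.05,0.07,0],0.6],
    [-1,[-0.06,0.08,0],0.72],
    [-1,[-0.068,0.09,0],0.84],
    [-1,[-0.068,0.0916,0],0.966]
  ]
}}

```text
time_s: 3.55
position: [0.5715, -0.0915, 0.2383]
ee_rot: [0.0, 0.989, 0.15, -0.0]
force: [1.2, 1.1, 0.7]
gripper_width: 0.0004
```

```bash
python3 -c "
from h import *
print(LA(),toolshift(W(-.043,-.003,.15),17.6))
im,d=read_camera('scene'); cv2.imwrite('pics/s1.png',cv2.resize(im[60:330,180:480],None,fx=2.2,fy=2.2))
im,d=read_camera('wrist'); cv2.imwrite('pics/w1.png',im)
"
```

```text
(array([-0.045 , -0.0035,  0.2383]), array([ 0.71, -1.48,  0.67]), 3.55, 0.000441579737942886) (array([-0.0005, -0.0021,  0.0883]), np.float64(-0.007))
```

View pics/w1.png

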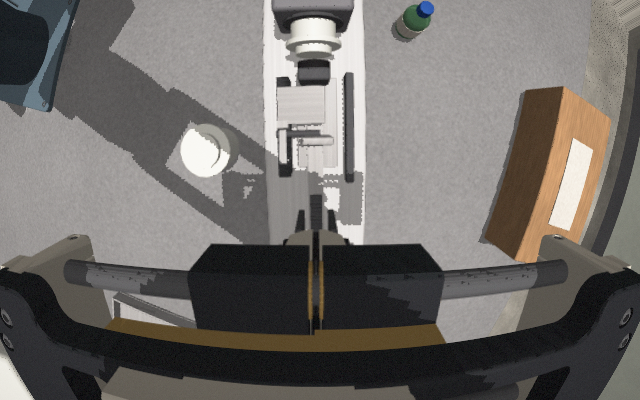

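The wrist view shows the press axis running straight up at column ~315, with the fingers centred and the jaw and cartridge above them at rows 40-75. The alignment is good, so I'm going down beside the crossbar.

Request:
{"method": "jog_arm", "body": {
  "plan": [
    [-1,[0,-0.002,0.02],-0.007],
    [-1,[0,-0.002,0.045],-0.007],
    [-1,[0,-0.002,0.065],-0.007],
    [-1,[0,-0.002,0.08],-0.007],
    [-1,[0,-0.002,0.088],-0.007],
    [-1,[0,-0.002,0.088],-0.007]
  ]
}}

```text
time_s: 4.15
position: [0.5685, -0.0866, 0.1488]
ee_rot: [-0.001, 0.987, 0.158, -0.002]
force: [-0.2, 0.5, -0.5]
gripper_width: 0.0003
```

Request:
{"method": "jog_arm", "body": {
  "plan": [
    [-1,[0,0.003,0],0],
    [-1,[0,0.006,0],0],
    [-1,[0,0.009,0],0],
    [-1,[0,0.012,0],0]
  ]
}}

```text
time_s: 4.48
position: [0.5744, -0.0994, 0.1518]
ee_rot: [0.001, 0.988, 0.157, 0.001]
force: [0.6, -0.6, -0.7]
gripper_width: 0.0005
```

```bash
python3 -c "
from h import *
print(LA())
im,d=read_camera('scene'); cv2.imwrite('pics/s2.png',cv2.resize(im[120:270,220:440],None,fx=3.5,fy=3.5,interpolation=2))
"
```

```text
(array([-0.0535, -0.0038,  0.1518]), array([-0.76, -0.43, -0.75]), 4.4833, 0.0004722705780293442)
```

View pics/s2.png

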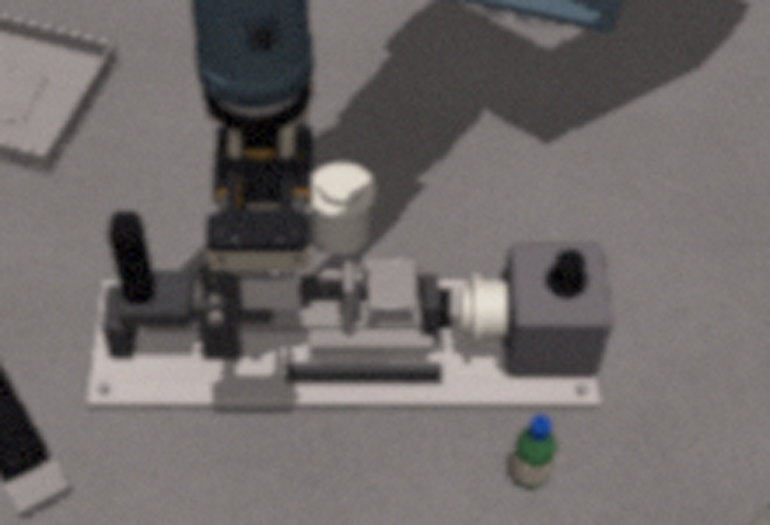

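Request:
{"method": "jog_arm", "body": {
  "plan": [
    [-1,[0,0.006,0],0],
    [-1,[0,0.012,0],0],
    [-1,[0,0.018,0],0],
    [-1,[0,0.022,0],0],
    [-1,[0,0.026,0],0],
    [-1,[0,0.03,0],0],
    [-1,[0,0.034,0],0],
    [-1,[0,0.038,0],0]
  ]
}}

```text
time_s: 5.2
position: [0.5847, -0.1334, 0.1501]
ee_rot: [-0.002, 0.988, 0.157, -0.001]
force: [-1.3, 9.1, 1.0]
gripper_width: 0.0004
```

Request:
{"method": "jog_arm", "body": {
  "plan": [
    [-1,[0,0.002,0],0],
    [-1,[0,0.004,0],0],
    [-1,[0,0.006,0],0],
    [-1,[0,0.008,0],0],
    [-1,[0,0.008,0],0]
  ]
}}

```text
time_s: 5.62
position: [0.5873, -0.1413, 0.15]
ee_rot: [-0.002, 0.988, 0.157, -0.001]
force: [-1.3, 7.2, 0.9]
gripper_width: 0.0002
```

```bash
cat > j.py <<'E'
from h import *
print(LA())
im,d=read_camera("top"); K,t,Rr=cal("top");Rr=Rm(Rr)
v,u=np.mgrid[:400,:640];P=np.stack([(u-K[0,2])/K[0,0]*d,(v-K[1,2])/K[1,1]*d,d],-1)@Rr.T+t
L=(P[...,:2]-ctr)@ax; A=(P[...,:2]-ctr)@pp
m=(d>0)&(P[...,2]>.07)&(P[...,2]<.095)&(L>.03)&(L<.13)&(abs(A)<.012)
for n in("jaw/boss top z",): 
  for l in np.arange(.06,.14,.004):
    q=m&(L>=l)&(L<l+.004)
    if q.sum(): print(round(l,3),P[q][:,2].mean().round(3),end="; ")
print()
for n in("top","scene"):
  if n=="scene": read_camera(n)
  for tt in("release_pad","thumb_post","ram","cartridge"):
    z=dict(release_pad=.081,thumb_post=.114).get(tt,.06)
    for p in pinpoint(tt,n)[:1]: print(n,tt,round((atz(n,p["at"],z)[:2]-ctr)@ax,4),round(p["score"],2))
E
python3 j.py
```

```text
(array([-0.0973, -0.0034,  0.15  ]), array([ 7.25, -0.99,  0.88]), 5.6167, 0.000209313552255267)
0.06 0.08; 0.064 0.081; 0.068 0.081; 0.076 0.084; 0.08 0.084; 0.084 0.085; 0.088 0.084; 0.092 0.079; 0.096 0.075; 0.1 0.077; 0.104 0.077; 0.108 0.077; 0.112 0.088; 0.116 0.087; 0.12 0.082; 0.124 0.082; 0.128 0.081; 
top ram 0.1198 0.54
top cartridge 0.118 0.47
scene release_pad 0.0508 0.57
scene thumb_post 0.0905 0.65
scene ram 0.0931 0.56
scene cartridge 0.1135 0.74
```

Request:
{"method": "jog_arm", "body": {
  "plan": [
    [-1,[0,0.002,0],0],
    [-1,[0,0.004,0],0],
    [-1,[0,0.006,0],0],
    [-1,[0,0.006,0],0]
  ]
}}

```text
time_s: 6.45
position: [0.5885, -0.1454, 0.1496]
ee_rot: [-0.003, 0.988, 0.157, -0.001]
force: [-1.7, 10.7, 0.5]
gripper_width: 0.0005
```

Request:
{"method": "jog_arm", "body": {
  "plan": [
    [-1,[0,-0.02,0],0],
    [-1,[0,-0.04,0],0],
    [-1,[0,-0.05,0],0],
    [-1,[0,-0.05,0],0],
    [-1,[0,-0.05,0],0]
  ]
}}

```text
time_s: 6.87
position: [0.5747, -0.1014, 0.151]
ee_rot: [0.001, 0.988, 0.157, 0.0]
force: [0.4, -0.4, -0.4]
gripper_width: 0.0004
```

```bash
python3 j.py
```

```text
(array([-0.0554, -0.0035,  0.151 ]), array([-0.51, -0.29, -0.36]), 6.8667, 0.0003732696756945597)
0.06 0.082; 0.064 0.082; 
top release_pad 0.0485 0.58
top thumb_post 0.0213 0.74
top cartridge 0.1175 0.58
scene release_pad 0.0431 0.81
scene thumb_post 0.0124 0.74
scene ram 0.0919 0.98
scene cartridge 0.1398 0.46
```

Request:
{"method": "jog_arm", "body": {
  "plan": [
    [-1,[0,0.006,0],0],
    [-1,[0,0.012,0],0],
    [-1,[0,0.017,0],0],
    [-1,[0,0.022,0],0],
    [-1,[0,0.026,0],0],
    [-1,[0,0.03,0],0],
    [-1,[0,0.034,0],0],
    [-1,[0,0.036,0],0]
  ]
}}

```text
time_s: 8.03
position: [0.5847, -0.1339, 0.1501]
ee_rot: [-0.002, 0.988, 0.157, -0.001]
force: [-2.1, 8.4, -0.4]
gripper_width: 0.0004
```

Request:
{"method": "jog_arm", "body": {
  "plan": [
    [-1,[0,0.002,0],0],
    [-1,[0,0.004,0],0],
    [-1,[0,0.006,0],0],
    [-1,[0,0.006,0],0]
  ]
}}

```text
time_s: 8.37
position: [0.5864, -0.1391, 0.1499]
ee_rot: [-0.002, 0.988, 0.157, -0.001]
force: [-2.4, 7.5, -0.4]
gripper_width: 0.0003
```

Request:
{"method": "jog_arm", "body": {
  "plan": [
    [-1,[0,0.002,0],0],
    [-1,[0,0.004,0],0],
    [-1,[0,0.006,0],0],
    [-1,[0,0.007,0],0],
    [-1,[0,0.007,0],0]
  ]
}}

```text
time_s: 8.78
position: [0.5882, -0.1447, 0.1496]
ee_rot: [-0.003, 0.988, 0.157, -0.001]
force: [-2.5, 9.3, -0.3]
gripper_width: 0.0005
```

Request:
{"method": "jog_arm", "body": {
  "plan": [
    [-1,[0,-0.02,0],0],
    [-1,[0,-0.04,0],0],
    [-1,[0,-0.049,0],0],
    [-1,[0,-0.049,0],0],
    [-1,[0,-0.049,0],0]
  ]
}}

```text
time_s: 9.2
position: [0.5749, -0.1015, 0.1511]
ee_rot: [0.001, 0.988, 0.157, 0.001]
force: [0.3, 0.3, 0.1]
gripper_width: 0.0004
```

```bash
python3 j.py; python3 -c "
import cv2
from h import *
im,d=read_camera('scene'); cv2.imwrite('pics/s3.png',cv2.resize(im[150:250,270:430],None,fx=5,fy=5,interpolation=2))"
```

```text
(array([-0.0557, -0.0037,  0.1511]), array([ 0.24, -0.35,  0.09]), 9.2, 0.0003953899569224232)
0.06 0.08; 0.064 0.081; 
top release_pad 0.0579 0.71
top thumb_post 0.0268 0.59
top cartridge 0.1278 0.37
scene release_pad -0.0833 0.67
scene thumb_post 0.0307 0.91
scene ram 0.0948 0.76
scene cartridge 0.118 0.76
```

View pics/s3.png

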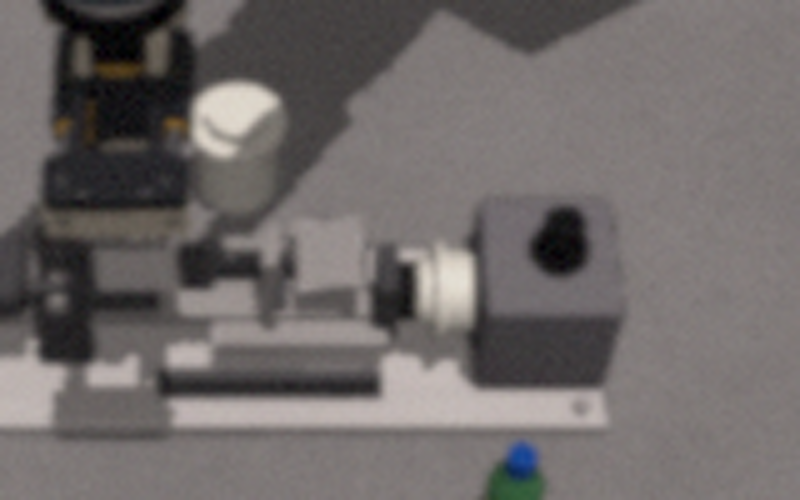

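In this view the jaw's black face is at crop column ~413 and the housing at ~475, so the cartridge is not home yet. I'll do the next stroke.

Request:
{"method": "jog_arm", "body": {
  "plan": [
    [-1,[0,0.006,0],0],
    [-1,[0,0.012,0],0],
    [-1,[0,0.017,0],0],
    [-1,[0,0.022,0],0],
    [-1,[0,0.026,0],0],
    [-1,[0,0.03,0],0],
    [-1,[0,0.034,0],0],
    [-1,[0,0.036,0],0]
  ]
}}

```text
time_s: 10.42
position: [0.5847, -0.1337, 0.1501]
ee_rot: [-0.002, 0.988, 0.157, -0.001]
force: [-2.6, 10.6, 1.1]
gripper_width: 0.0003
```

Request:
{"method": "jog_arm", "body": {
  "plan": [
    [-1,[0,0.002,0],0],
    [-1,[0,0.004,0],0],
    [-1,[0,0.005,0],0],
    [-1,[0,0.005,0],0]
  ]
}}

```text
time_s: 10.75
position: [0.586, -0.1378, 0.1498]
ee_rot: [-0.002, 0.988, 0.157, -0.001]
force: [-3.0, 7.6, 0.1]
gripper_width: 0.0003
```

Request:
{"method": "jog_arm", "body": {
  "plan": [
    [-1,[0,0.002,0],0],
    [-1,[0,0.004,0],0],
    [-1,[0,0.006,0],0],
    [-1,[0,0.008,0],0],
    [-1,[0,0.008,0],0]
  ]
}}

```text
time_s: 11.17
position: [0.5882, -0.1448, 0.1496]
ee_rot: [-0.003, 0.988, 0.157, -0.001]
force: [-2.3, 10.8, -0.0]
gripper_width: 0.0006
```

Request:
{"method": "jog_arm", "body": {
  "plan": [
    [-1,[0,-0.02,0],0],
    [-1,[0,-0.04,0],0],
    [-1,[0,-0.049,0],0],
    [-1,[0,-0.049,0],0],
    [-1,[0,-0.049,0],0]
  ]
}}

```text
time_s: 11.58
position: [0.5749, -0.1015, 0.1511]
ee_rot: [0.001, 0.988, 0.157, 0.001]
force: [-0.6, -1.1, -1.0]
gripper_width: 0.0005
```

```bash
python3 j.py; python3 -c "
import cv2
from h import *
im,d=read_camera('wrist'); cv2.imwrite('pics/w3.png',cv2.resize(im[0:220,220:420],None,fx=2.7,fy=2.7,interpolation=2))"
```

```text
(array([-0.0557, -0.0037,  0.1511]), array([-0.85,  0.86, -0.96]), 11.5833, 0.0004557717360372112)
0.06 0.077; 0.064 0.08; 
top release_pad 0.0623 0.44
top thumb_post 0.033 0.97
top cartridge 0.1365 0.47
scene release_pad 0.0604 0.83
scene thumb_post 0.031 0.61
scene ram 0.1132 0.82
scene cartridge 0.1222 0.69
```

View pics/w3.png

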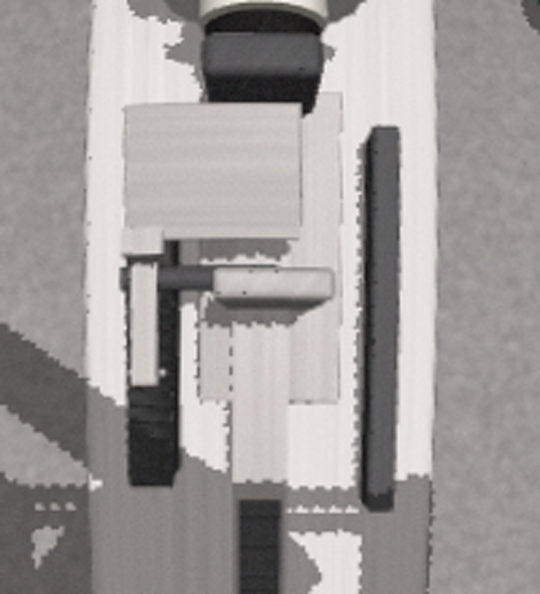

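The wrist crop shows the paddle at (210,165), left of the post at (272,285), with the jaw touching the cartridge near (265,20). I'll keep pumping in small steps.

Request:
{"method": "jog_arm", "body": {
  "plan": [
    [-1,[0,0.006,0],0],
    [-1,[0,0.012,0],0],
    [-1,[0,0.017,0],0],
    [-1,[0,0.021,0],0],
    [-1,[0,0.024,0],0],
    [-1,[0,0.027,0],0],
    [-1,[0,0.03,0],0],
    [-1,[0,0.031,0],0]
  ]
}}

```text
time_s: 12.8
position: [0.5834, -0.1296, 0.1503]
ee_rot: [-0.001, 0.988, 0.157, -0.0]
force: [-2.0, 7.1, -0.1]
gripper_width: 0.0004
```

Request:
{"method": "jog_arm", "body": {
  "plan": [
    [-1,[0,0.002,0],0],
    [-1,[0,0.004,0],0],
    [-1,[0,0.004,0],0]
  ]
}}

```text
time_s: 13.05
position: [0.5844, -0.1328, 0.1502]
ee_rot: [-0.001, 0.988, 0.157, -0.001]
force: [-1.2, 8.1, 0.6]
gripper_width: 0.0006
```

Request:
{"method": "jog_arm", "body": {
  "plan": [
    [-1,[0,0.002,0],0],
    [-1,[0,0.004,0],0],
    [-1,[0,0.004,0],0]
  ]
}}

```text
time_s: 13.3
position: [0.5852, -0.1355, 0.1499]
ee_rot: [-0.002, 0.988, 0.157, -0.001]
force: [-2.1, 10.2, 0.1]
gripper_width: 0.0001
```

Request:
{"method": "jog_arm", "body": {
  "plan": [
    [-1,[0,0.001,0],0],
    [-1,[0,0.002,0],0],
    [-1,[0,0.003,0],0],
    [-1,[0,0.003,0],0]
  ]
}}

```text
time_s: 13.63
position: [0.5863, -0.1388, 0.15]
ee_rot: [-0.002, 0.988, 0.157, -0.001]
force: [-2.3, 7.5, -0.9]
gripper_width: 0.0006
```

Request:
{"method": "jog_arm", "body": {
  "plan": [
    [-1,[0,0.002,0],0],
    [-1,[0,0.003,0],0],
    [-1,[0,0.003,0],0]
  ]
}}

```text
time_s: 13.88
position: [0.5871, -0.1413, 0.1499]
ee_rot: [-0.002, 0.988, 0.157, -0.001]
force: [-2.7, 9.4, 0.0]
gripper_width: 0.0005
```

Request:
{"method": "jog_arm", "body": {
  "plan": [
    [-1,[0,0.002,0],0],
    [-1,[0,0.003,0],0],
    [-1,[0,0.003,0],0]
  ]
}}

```text
time_s: 14.13
position: [0.5879, -0.1438, 0.1497]
ee_rot: [-0.003, 0.988, 0.157, -0.001]
force: [-2.6, 10.4, -0.6]
gripper_width: 0.0004
```

```bash
python3 j.py
```

```text
(array([-0.0999, -0.0033,  0.1497]), array([10.75, -0.65, -0.61]), 14.1333, 0.0003633645132266965)
0.06 0.077; 0.064 0.078; 0.068 0.078; 0.072 0.077; 0.076 0.079; 0.08 0.079; 0.084 0.079; 0.088 0.079; 0.092 0.081; 0.096 0.085; 0.1 0.085; 0.104 0.085; 0.108 0.077; 0.112 0.075; 0.116 0.076; 0.12 0.078; 0.124 0.079; 0.128 0.087; 
top release_pad 0.0684 0.56
top thumb_post 0.0348 0.66
top ram 0.126 0.75
top cartridge 0.1316 0.48
scene release_pad 0.06 0.61
scene thumb_post 0.0331 0.72
scene ram 0.1068 0.69
scene cartridge 0.1264 0.42
```

Request:
{"method": "jog_arm", "body": {
  "plan": [
    [-1,[0,-0.02,0],0],
    [-1,[0,-0.04,0],0],
    [-1,[0,-0.048,0],0],
    [-1,[0,-0.048,0],0],
    [-1,[0,-0.048,0],0]
  ]
}}

```text
time_s: 15.05
position: [0.5749, -0.1015, 0.1512]
ee_rot: [0.001, 0.988, 0.157, 0.001]
force: [-0.1, 0.3, -0.0]
gripper_width: 0.0002
```

Request:
{"method": "jog_arm", "body": {
  "plan": [
    [-1,[0,0.006,0],0],
    [-1,[0,0.012,0],0],
    [-1,[0,0.016,0],0],
    [-1,[0,0.02,0],0],
    [-1,[0,0.022,0],0],
    [-1,[0,0.024,0],0],
    [-1,[0,0.026,0],0],
    [-1,[0,0.026,0],0]
  ]
}}

```text
time_s: 15.72
position: [0.5824, -0.1258, 0.1506]
ee_rot: [0.0, 0.988, 0.157, 0.0]
force: [1.1, 4.0, -0.1]
gripper_width: 0.0004
```

Request:
{"method": "jog_arm", "body": {
  "plan": [
    [-1,[0,0.001,0],0],
    [-1,[0,0.002,0],0],
    [-1,[0,0.003,0],0],
    [-1,[0,0.003,0],0]
  ]
}}

```text
time_s: 16.05
position: [0.5831, -0.1278, 0.1506]
ee_rot: [-0.0, 0.988, 0.157, -0.0]
force: [0.5, 4.9, 1.1]
gripper_width: 0.0005
```

Request:
{"method": "jog_arm", "body": {
  "plan": [
    [-1,[0,0.001,0],0],
    [-1,[0,0.002,0],0],
    [-1,[0,0.003,0],0],
    [-1,[0,0.003,0],0]
  ]
}}

```text
time_s: 16.38
position: [0.5837, -0.1299, 0.1504]
ee_rot: [-0.001, 0.988, 0.157, -0.0]
force: [-0.7, 6.7, -0.5]
gripper_width: 0.0005
```

Request:
{"method": "jog_arm", "body": {
  "plan": [
    [-1,[0,0.001,0],0],
    [-1,[0,0.002,0],0],
    [-1,[0,0.003,0],0],
    [-1,[0,0.003,0],0]
  ]
}}

```text
time_s: 16.72
position: [0.5844, -0.1321, 0.1502]
ee_rot: [-0.002, 0.988, 0.157, -0.001]
force: [0.2, 8.8, 0.6]
gripper_width: 0.0005
```

Request:
{"method": "jog_arm", "body": {
  "plan": [
    [-1,[0,0.001,0],0],
    [-1,[0,0.002,0],0],
    [-1,[0,0.002,0],0],
    [-1,[0,0.002,0],0]
  ]
}}

```text
time_s: 17.05
position: [0.5848, -0.1333, 0.1501]
ee_rot: [-0.002, 0.988, 0.157, -0.001]
force: [-0.6, 9.3, -0.4]
gripper_width: 0.0004
```

Request:
{"method": "jog_arm", "body": {
  "plan": [
    [-1,[0,0.001,0],0],
    [-1,[0,0.002,0],0],
    [-1,[0,0.002,0],0],
    [-1,[0,0.002,0],0]
  ]
}}

```text
time_s: 17.38
position: [0.5853, -0.1351, 0.15]
ee_rot: [-0.002, 0.988, 0.157, -0.001]
force: [-0.9, 10.6, 0.3]
gripper_width: 0.0003
```

Request:
{"method": "jog_arm", "body": {
  "plan": [
    [-1,[0,0.001,0],0],
    [-1,[0,0.002,0],0],
    [-1,[0,0.002,0],0],
    [-1,[0,0.002,0],0]
  ]
}}

```text
time_s: 17.72
position: [0.5861, -0.1374, 0.15]
ee_rot: [-0.002, 0.988, 0.157, -0.001]
force: [0.1, 9.1, -1.5]
gripper_width: 0.0006
```

Request:
{"method": "jog_arm", "body": {
  "plan": [
    [-1,[0,0.001,0],0],
    [-1,[0,0.002,0],0],
    [-1,[0,0.002,0],0],
    [-1,[0,0.002,0],0]
  ]
}}

```text
time_s: 18.05
position: [0.5869, -0.1398, 0.1501]
ee_rot: [-0.002, 0.988, 0.157, -0.001]
force: [-0.5, 8.3, -0.5]
gripper_width: 0.0006
```

```bash
python3 j.py
```

```text
(array([-0.0958, -0.0035,  0.1501]), array([ 8.08, -2.07, -0.54]), 18.05, 0.0005859875177385008)
0.068 0.079; 0.072 0.079; 0.076 0.08; 0.08 0.08; 0.084 0.082; 0.088 0.081; 0.096 0.082; 0.1 0.086; 0.104 0.085; 0.108 0.085; 0.112 0.076; 0.116 0.076; 0.12 0.075; 0.124 0.076; 0.128 0.077; 
top release_pad 0.0739 0.52
top thumb_post 0.0343 0.95
top ram 0.1222 0.65
top cartridge 0.1391 0.5
scene release_pad 0.039 0.73
scene thumb_post 0.027 0.81
scene ram 0.1141 0.92
scene cartridge 0.1266 0.48
```

Request:
{"method": "jog_arm", "body": {
  "plan": [
    [-1,[0,0.002,0],0],
    [-1,[0,0.003,0],0],
    [-1,[0,0.003,0],0]
  ]
}}

```text
time_s: 18.8
position: [0.5875, -0.142, 0.15]
ee_rot: [-0.002, 0.988, 0.157, -0.001]
force: [0.4, 10.1, -0.6]
gripper_width: 0.0006
```

Request:
{"method": "jog_arm", "body": {
  "plan": [
    [-1,[0,0.001,0],0],
    [-1,[0,0.002,0],0],
    [-1,[0,0.002,0],0]
  ]
}}

```text
time_s: 19.05
position: [0.588, -0.1436, 0.1499]
ee_rot: [-0.002, 0.988, 0.157, -0.001]
force: [-0.5, 11.4, -0.5]
gripper_width: 0.0006
```

Request:
{"method": "jog_arm", "body": {
  "plan": [
    [-1,[0,-0.02,0],0],
    [-1,[0,-0.04,0],0],
    [-1,[0,-0.048,0],0],
    [-1,[0,-0.048,0],0],
    [-1,[0,-0.048,0],0]
  ]
}}

```text
time_s: 19.47
position: [0.5746, -0.1015, 0.1511]
ee_rot: [0.001, 0.988, 0.157, 0.0]
force: [0.0, -0.3, 0.1]
gripper_width: 0.0004
```

Request:
{"method": "jog_arm", "body": {
  "plan": [
    [-1,[0,0.006,0],0],
    [-1,[0,0.012,0],0],
    [-1,[0,0.016,0],0],
    [-1,[0,0.02,0],0],
    [-1,[0,0.022,0],0],
    [-1,[0,0.024,0],0],
    [-1,[0,0.026,0],0],
    [-1,[0,0.026,0],0]
  ]
}}

```text
time_s: 20.13
position: [0.5823, -0.1258, 0.1506]
ee_rot: [0.0, 0.988, 0.157, -0.0]
force: [-0.8, 3.4, 0.2]
gripper_width: 0.0007
```

Request:
{"method": "jog_arm", "body": {
  "plan": [
    [-1,[0,0.001,0],0],
    [-1,[0,0.002,0],0],
    [-1,[0,0.003,0],0],
    [-1,[0,0.003,0],0]
  ]
}}

```text
time_s: 20.47
position: [0.5829, -0.1279, 0.1505]
ee_rot: [-0.0, 0.988, 0.157, -0.0]
force: [-1.5, 5.3, -1.0]
gripper_width: 0.0009
```

Request:
{"method": "jog_arm", "body": {
  "plan": [
    [-1,[0,0.001,0],0],
    [-1,[0,0.002,0],0],
    [-1,[0,0.003,0],0],
    [-1,[0,0.003,0],0]
  ]
}}

```text
time_s: 20.8
position: [0.5836, -0.1301, 0.1504]
ee_rot: [-0.001, 0.988, 0.157, -0.0]
force: [-1.7, 7.0, 0.1]
gripper_width: 0.0005
```

```bash
python3 j.py;  python3 -c "
import cv2
from h import *
im,d=read_camera('wrist'); cv2.imwrite('pics/w4.png',cv2.resize(im[0:150,220:420],None,fx=3,fy=3,interpolation=2))"
```

```text
(array([-0.0855, -0.0034,  0.1504]), array([ 7.14, -0.54,  0.09]), 20.8, 0.0005392726309992013)
0.08 0.078; 0.084 0.08; 0.088 0.08; 0.096 0.077; 0.1 0.084; 0.104 0.085; 0.108 0.084; 0.112 0.077; 0.116 0.075; 0.12 0.076; 0.124 0.077; 0.128 0.077; 
top thumb_post 0.0114 0.49
top ram 0.1313 0.78
top cartridge 0.1395 0.58
scene release_pad 0.0651 0.82
scene thumb_post 0.0436 0.86
scene ram 0.1151 0.66
scene cartridge 0.1377 0.47
```

View pics/w4.png

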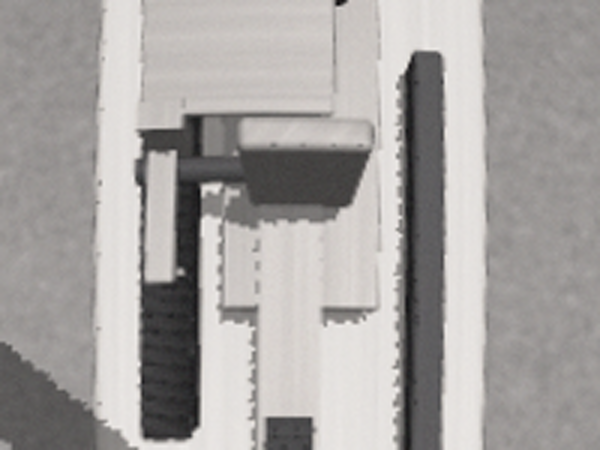

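The jaw is now out of the wrist view, and only the paddle and post show. I'll continue on force.

Request:
{"method": "jog_arm", "body": {
  "plan": [
    [-1,[0,0.001,0],0],
    [-1,[0,0.002,0],0],
    [-1,[0,0.002,0],0]
  ]
}}

```text
time_s: 21.6
position: [0.5841, -0.1317, 0.1503]
ee_rot: [-0.001, 0.988, 0.157, -0.001]
force: [-2.2, 7.1, 0.5]
gripper_width: 0.0006
```

Request:
{"method": "jog_arm", "body": {
  "plan": [
    [-1,[0,0.001,0],0],
    [-1,[0,0.002,0],0],
    [-1,[0,0.002,0],0]
  ]
}}

```text
time_s: 21.85
position: [0.5844, -0.1327, 0.1501]
ee_rot: [-0.002, 0.988, 0.157, -0.001]
force: [-2.9, 9.0, 0.1]
gripper_width: 0.0001
```

Request:
{"method": "jog_arm", "body": {
  "plan": [
    [-1,[0,0.001,0],0],
    [-1,[0,0.002,0],0],
    [-1,[0,0.002,0],0]
  ]
}}

```text
time_s: 22.1
position: [0.5849, -0.1343, 0.15]
ee_rot: [-0.002, 0.988, 0.157, -0.001]
force: [-3.2, 10.2, -0.5]
gripper_width: 0.0005
```

Request:
{"method": "jog_arm", "body": {
  "plan": [
    [-1,[0,0.001,0],0],
    [-1,[0,0.002,0],0],
    [-1,[0,0.002,0],0]
  ]
}}

```text
time_s: 22.35
position: [0.5856, -0.1364, 0.1499]
ee_rot: [-0.002, 0.988, 0.157, -0.001]
force: [-0.8, 9.5, -0.1]
gripper_width: 0.0005
```

Request:
{"method": "jog_arm", "body": {
  "plan": [
    [-1,[0,0.001,0],0],
    [-1,[0,0.002,0],0],
    [-1,[0,0.002,0],0]
  ]
}}

```text
time_s: 22.6
position: [0.5864, -0.1388, 0.15]
ee_rot: [-0.002, 0.988, 0.157, -0.001]
force: [-2.0, 7.8, -0.1]
gripper_width: 0.0006
```

Request:
{"method": "jog_arm", "body": {
  "plan": [
    [-1,[0,0.001,0],0],
    [-1,[0,0.002,0],0],
    [-1,[0,0.002,0],0]
  ]
}}

```text
time_s: 22.85
position: [0.587, -0.1406, 0.1501]
ee_rot: [-0.002, 0.988, 0.157, -0.001]
force: [-2.3, 9.2, 1.2]
gripper_width: 0.0005
```

Request:
{"method": "jog_arm", "body": {
  "plan": [
    [-1,[0,0.001,0],0],
    [-1,[0,0.002,0],0],
    [-1,[0,0.002,0],0]
  ]
}}

```text
time_s: 23.1
position: [0.5874, -0.1421, 0.1499]
ee_rot: [-0.002, 0.988, 0.157, -0.001]
force: [-1.6, 9.8, -0.1]
gripper_width: 0.0007
```

Request:
{"method": "jog_arm", "body": {
  "plan": [
    [-1,[0,0.001,0],0],
    [-1,[0,0.002,0],0],
    [-1,[0,0.002,0],0]
  ]
}}

```text
time_s: 23.35
position: [0.5879, -0.1437, 0.1498]
ee_rot: [-0.002, 0.988, 0.157, -0.001]
force: [-2.7, 10.6, 0.4]
gripper_width: 0.0006
```

```bash
python3 j.py;  python3 -c "
import cv2
from h import *
im,d=read_camera('top'); cv2.imwrite('pics/t4.png',cv2.resize(im[170:240,230:370],None,fx=5,fy=5,interpolation=2))"
```

```text
(array([-0.0998, -0.0034,  0.1498]), array([10.87, -0.65,  0.41]), 23.35, 0.0006165934586392976)
0.06 0.076; 0.064 0.076; 0.068 0.077; 0.072 0.077; 0.076 0.078; 0.08 0.078; 0.084 0.078; 0.088 0.079; 0.092 0.079; 0.096 0.079; 0.104 0.083; 0.108 0.085; 0.112 0.085; 0.116 0.082; 0.12 0.075; 0.124 0.074; 0.128 0.077; 
top release_pad 0.0746 0.56
top ram 0.1326 0.92
top cartridge 0.1495 0.38
scene release_pad 0.0733 0.69
scene thumb_post 0.0465 0.79
scene ram 0.1203 0.56
scene cartridge 0.312 0.58
```

View pics/t4.png

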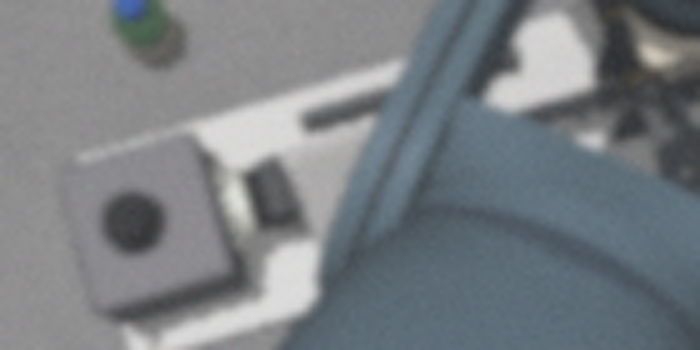

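The top crop shows the housing edge at column ~215, a white sliver at ~238 and the jaw at 255-290, so it is very near home. I'm finishing this stroke to the stop.

Request:
{"method": "jog_arm", "body": {
  "plan": [
    [-1,[0,0.001,0],0],
    [-1,[0,0.002,0],0],
    [-1,[0,0.002,0],0]
  ]
}}

```text
time_s: 24.15
position: [0.5882, -0.1448, 0.1497]
ee_rot: [-0.003, 0.988, 0.157, -0.001]
force: [-3.0, 12.3, -0.4]
gripper_width: 0.0003
```

Request:
{"method": "jog_arm", "body": {
  "plan": [
    [-1,[0,0.001,0],0],
    [-1,[0,0.001,0],0]
  ]
}}

```text
time_s: 24.32
position: [0.5884, -0.1452, 0.1496]
ee_rot: [-0.004, 0.988, 0.157, -0.002]
force: [-3.3, 13.1, 0.0]
gripper_width: 0.0007
```

Request:
{"method": "jog_arm", "body": {
  "plan": [
    [-1,[0,-0.02,0],0],
    [-1,[0,-0.04,0],0],
    [-1,[0,-0.051,0],0],
    [-1,[0,-0.051,0],0],
    [-1,[0,-0.051,0],0]
  ]
}}

```text
time_s: 24.73
position: [0.5748, -0.1014, 0.1512]
ee_rot: [0.001, 0.988, 0.157, 0.001]
force: [-0.3, 0.2, 0.1]
gripper_width: 0.0006
```

Request:
{"method": "jog_arm", "body": {
  "plan": [
    [-1,[0,0.006,0],0],
    [-1,[0,0.012,0],0],
    [-1,[0,0.016,0],0],
    [-1,[0,0.02,0],0],
    [-1,[0,0.022,0],0],
    [-1,[0,0.024,0],0],
    [-1,[0,0.026,0],0],
    [-1,[0,0.026,0],0]
  ]
}}

```text
time_s: 25.4
position: [0.5824, -0.1258, 0.1506]
ee_rot: [0.0, 0.988, 0.157, 0.0]
force: [0.8, 4.3, -0.4]
gripper_width: 0.0005
```

Request:
{"method": "jog_arm", "body": {
  "plan": [
    [-1,[0,0.001,0],0],
    [-1,[0,0.002,0],0],
    [-1,[0,0.003,0],0],
    [-1,[0,0.003,0],0]
  ]
}}

```text
time_s: 25.73
position: [0.583, -0.1278, 0.1506]
ee_rot: [-0.0, 0.988, 0.157, -0.0]
force: [-0.0, 5.3, 0.1]
gripper_width: 0.0006
```

Request:
{"method": "jog_arm", "body": {
  "plan": [
    [-1,[0,0.001,0],0],
    [-1,[0,0.002,0],0],
    [-1,[0,0.003,0],0],
    [-1,[0,0.003,0],0]
  ]
}}

```text
time_s: 26.07
position: [0.5837, -0.13, 0.1504]
ee_rot: [-0.001, 0.988, 0.157, -0.0]
force: [1.1, 6.6, -0.8]
gripper_width: 0.0006
```

Request:
{"method": "jog_arm", "body": {
  "plan": [
    [-1,[0,0.001,0],0],
    [-1,[0,0.002,0],0],
    [-1,[0,0.002,0],0]
  ]
}}

```text
time_s: 26.32
position: [0.5843, -0.1317, 0.1504]
ee_rot: [-0.001, 0.988, 0.157, -0.0]
force: [0.1, 6.8, 0.7]
gripper_width: 0.0004
```

Request:
{"method": "jog_arm", "body": {
  "plan": [
    [-1,[0,0.001,0],0],
    [-1,[0,0.002,0],0],
    [-1,[0,0.002,0],0]
  ]
}}

```text
time_s: 26.57
position: [0.5845, -0.1327, 0.1502]
ee_rot: [-0.002, 0.988, 0.157, -0.001]
force: [-0.3, 9.3, -0.2]
gripper_width: 0.0006
```

Request:
{"method": "jog_arm", "body": {
  "plan": [
    [-1,[0,0.001,0],0],
    [-1,[0,0.002,0],0],
    [-1,[0,0.002,0],0]
  ]
}}

```text
time_s: 26.82
position: [0.5848, -0.1336, 0.1499]
ee_rot: [-0.003, 0.988, 0.157, -0.001]
force: [-1.3, 12.7, 0.2]
gripper_width: 0.0005
```

Request:
{"method": "jog_arm", "body": {
  "plan": [
    [-1,[0,0.001,0],0],
    [-1,[0,0.002,0],0],
    [-1,[0,0.002,0],0]
  ]
}}

```text
time_s: 27.07
position: [0.5851, -0.1345, 0.1497]
ee_rot: [-0.004, 0.988, 0.157, -0.001]
force: [-1.4, 14.4, 0.6]
gripper_width: 0.0004
```

Request:
{"method": "jog_arm", "body": {
  "plan": [
    [-1,[0,0.001,0],0],
    [-1,[0,0.001,0],0]
  ]
}}

```text
time_s: 27.23
position: [0.5853, -0.1349, 0.1496]
ee_rot: [-0.004, 0.988, 0.157, -0.001]
force: [-1.9, 16.4, 0.6]
gripper_width: 0.0
```

The force is climbing mid-stroke, which means the cartridge is home. I'm holding at about 17 N.

Request:
{"method": "jog_arm", "body": {
  "plan": [
    [-1,[0,0.0003,0],0],
    [-1,[0,0.0003,0],0],
    [-1,[0,0.0003,0],0],
    [-1,[0,0.0003,0],0],
    [-1,[0,0.0003,0],0],
    [-1,[0,0.0003,0],0],
    [-1,[0,0.0003,0],0],
    [-1,[0,0.0003,0],0]
  ]
}}

```text
time_s: 27.9
position: [0.5852, -0.135, 0.1495]
ee_rot: [-0.004, 0.988, 0.157, -0.002]
force: [-1.7, 15.1, 0.8]
gripper_width: 0.0004
```

```bash
python3 j.py
```

```text
(array([-0.0907, -0.0034,  0.1495]), array([14.93, -2.93,  0.84]), 27.9, 0.0003636827991224088)
0.068 0.076; 0.072 0.077; 0.076 0.077; 0.08 0.079; 0.084 0.079; 0.088 0.079; 0.092 0.079; 0.096 0.078; 0.104 0.084; 0.108 0.084; 0.112 0.084; 0.116 0.08; 0.12 0.075; 0.124 0.075; 0.128 0.076; 
top release_pad 0.0749 0.65
top thumb_post 0.0488 0.92
top ram 0.131 0.75
top cartridge 0.1477 0.43
scene release_pad 0.0694 0.66
scene thumb_post 0.0438 0.7
scene ram -0.3494 0.71
scene cartridge 0.1406 0.65
```

Request:
{"method": "jog_arm", "body": {
  "plan": [
    [-1,[0,0.0005,0],0],
    [-1,[0,0.0007,0],0],
    [-1,[0,0.0007,0],0],
    [-1,[0,0.0007,0],0],
    [-1,[0,0.0007,0],0],
    [-1,[0,0.0007,0],0],
    [-1,[0,0.0007,0],0],
    [-1,[0,0.0007,0],0]
  ]
}}

```text
time_s: 29.07
position: [0.5853, -0.1353, 0.1495]
ee_rot: [-0.005, 0.988, 0.157, -0.002]
force: [-1.1, 17.0, 0.8]
gripper_width: 0.0004
```

Request:
{"method": "jog_arm", "body": {
  "plan": [
    [-1,[0,-0.01,0],0],
    [-1,[0,-0.025,0],0],
    [-1,[0,-0.045,0],0],
    [-1,[0,-0.048,-0.02],0],
    [-1,[0,-0.048,-0.05],0],
    [-1,[0,-0.048,-0.08],0],
    [-1,[0,-0.048,-0.09],0],
    [-1,[0,-0.048,-0.09],0]
  ]
}}

```text
time_s: 29.73
position: [0.574, -0.0961, 0.2443]
ee_rot: [0.002, 0.988, 0.157, 0.003]
force: [0.0, 1.0, 0.2]
gripper_width: 0.0007
```

```bash
cat > k.py <<'E'
from h import *
s=get_state(); im,d=read_camera("wrist"); c=get_calibration("wrist"); M=np.array(c["mount"]);K=np.array(c["mtx"])
print(LA())
for tt,z in(("release_pad",.081),("thumb_post",.114)):
  for p in pinpoint(tt,"wrist")[:2]:
    x=(np.array(p["at"])-K[:2,2])/K[0,0]; r=np.hypot(*x); v=np.r_[x/r*np.sin(r),np.cos(r)]
    T=Rm(s["ee_rot"]); o=s["position"]+T@M[:3,3]; w=T@M[:3,:3]@v; q=o+w*(z-o[2])/w[2]
    print(tt,np.round(p["at"],1),round(p["score"],2),"L,A",((q[:2]-ctr)@ax).round(4),((q[:2]-ctr)@pp).round(4))
cv2.imwrite("pics/w5.png",im[:300,120:520])
E
python3 k.py; python3 j.py
```

```text
(array([-0.0495, -0.0035,  0.2417]), array([-0.18, -0.46, -0.48]), 29.7833, 0.00029858982866069723)
release_pad [310.9  68.9] 0.56 L,A 0.077 0.0005
thumb_post [314.8  97. ] 0.94 L,A 0.0438 -0.0037
(array([-0.0485, -0.0024,  0.239 ]), array([-1.7 , -1.28, -1.08]), 29.8833, 0.0004911560435566445)
0.06 0.075; 0.064 0.076; 0.068 0.077; 0.072 0.077; 0.076 0.077; 0.08 0.077; 0.084 0.079; 0.088 0.079; 0.092 0.079; 0.096 0.078; 
top release_pad 0.0761 0.62
top thumb_post 0.054 0.93
top ram 0.1349 0.93
top cartridge 0.1376 0.46
scene release_pad 0.0736 0.79
scene thumb_post 0.0339 0.57
scene ram 0.1091 0.69
scene cartridge 0.1433 0.44
```

View pics/w5.png

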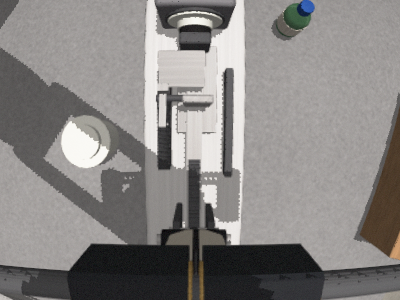

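The wrist view shows the cartridge's flange at the housing, the paddle at crop ~(181,68) and the post at (197,98). Next I move above the paddle.

```bash
python3 -c "
from h import *
print(LA(),toolshift(W(.070,.003,.2),17.6))"
```

```text
(array([-0.0487, -0.0032,  0.2404]), array([-1.04, -0.23, -0.1 ]), 30.3833, 0.00018372577427526248) (array([-0.0054, -0.1187,  0.0405]), np.float64(0.008))
```

Request:
{"method": "jog_arm", "body": {
  "plan": [
    [-1,[-0.003,-0.03,0],0.004],
    [-1,[-0.005,-0.06,0],0.008],
    [-1,[-0.0055,-0.095,0],0.008],
    [-1,[-0.0055,-0.119,0.02],0.008],
    [-1,[-0.0055,-0.119,0.06],0.008],
    [-1,[-0.0055,-0.119,0.1],0.008],
    [-1,[-0.0055,-0.119,0.135],0.008],
    [-1,[-0.0055,-0.119,0.135],0.008]
  ]
}}

```text
time_s: 31.05
position: [0.5252, 0.0175, 0.0995]
ee_rot: [-0.002, 0.988, 0.153, -0.006]
force: [-0.3, 0.5, -0.3]
gripper_width: 0.0001
```

```bash
python3 -c "
from h import *
print(LA(),toolshift(W(.070,.003,.085),17.6))
im,d=read_camera('scene'); cv2.imwrite('pics/s6.png',cv2.resize(im[130:260,250:430],None,fx=4.4,fy=4.4,interpolation=2))"
```

```text
(array([0.0729, 0.0076, 0.0995]), array([ 0.54,  0.17, -0.29]), 31.05, 6.806646647827558e-05) (array([0.0048, 0.003 , 0.0144]), np.float64(0.0))
```

View pics/s6.png

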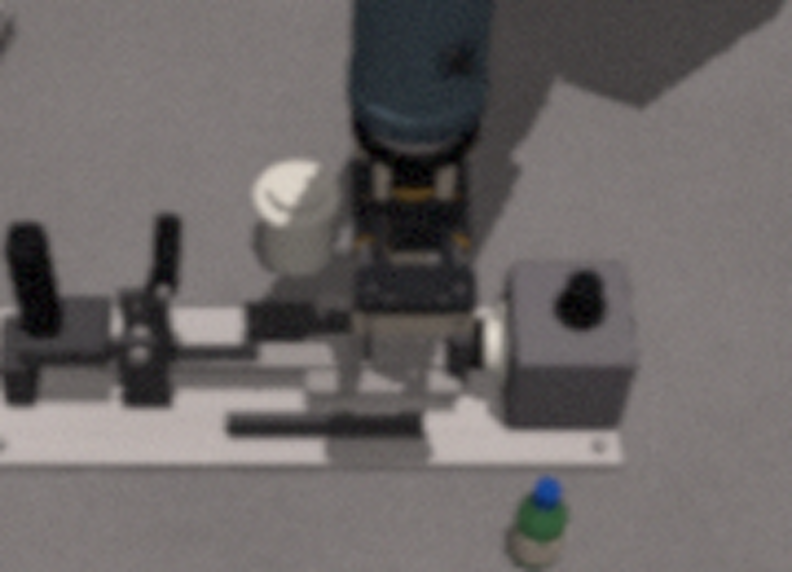

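The flange is flush with the housing and the finger is over the paddle, between the post (crop ~345) and the jaw (~450). I'm pressing down.

Request:
{"method": "jog_arm", "body": {
  "plan": [
    [-1,[0.003,0.002,0.004],0],
    [-1,[0.003,0.002,0.009],0],
    [-1,[0.003,0.002,0.014],0],
    [-1,[0.003,0.002,0.018],0],
    [-1,[0.003,0.002,0.018],0]
  ]
}}

```text
time_s: 31.52
position: [0.5338, 0.0153, 0.0877]
ee_rot: [0.0, 0.988, 0.153, 0.0]
force: [0.1, -0.0, 0.4]
gripper_width: 0.0005
```

Request:
{"method": "jog_arm", "body": {
  "plan": [
    [-1,[0,0,0.002],0],
    [-1,[0,0,0.004],0],
    [-1,[0,0,0.006],0],
    [-1,[0,0,0.006],0]
  ]
}}

```text
time_s: 31.85
position: [0.5335, 0.0155, 0.0814]
ee_rot: [-0.0, 0.988, 0.153, -0.0]
force: [0.7, -1.2, 0.4]
gripper_width: 0.0004
```

```bash
python3 -c "
from h import *
print(LA())"
```

```text
(array([0.0684, 0.0003, 0.0814]), array([-1.39, -0.27,  0.39]), 31.85, 0.00042458003531411896)
```

Request:
{"method": "jog_arm", "body": {
  "plan": [
    [-1,[0,0,0.002],0],
    [-1,[0,0,0.004],0],
    [-1,[0,0,0.005],0],
    [-1,[0,0,0.005],0]
  ]
}}

```text
time_s: 32.18
position: [0.5337, 0.0162, 0.0769]
ee_rot: [-0.001, 0.988, 0.153, 0.0]
force: [-0.0, 2.0, 4.9]
gripper_width: 0.0005
```

Request:
{"method": "jog_arm", "body": {
  "plan": [
    [-1,[0,0,0.001],0],
    [-1,[0,0,0.002],0],
    [-1,[0,0,0.003],0],
    [-1,[0,0,0.003],0]
  ]
}}

```text
time_s: 32.52
position: [0.5338, 0.0161, 0.0745]
ee_rot: [-0.0, 0.988, 0.153, 0.0]
force: [-2.9, 2.5, 10.3]
gripper_width: 0.0008
```

Request:
{"method": "jog_arm", "body": {
  "plan": [
    [-1,[0,0,0.001],0],
    [-1,[0,0,0.001],0],
    [-1,[0,0.002,0.001],0],
    [-1,[0,0.004,0.001],0],
    [-1,[0,0.006,0.001],0],
    [-1,[0,0.008,0.001],0],
    [-1,[0,0.01,0.001],0],
    [-1,[0,0.01,0.001],0]
  ]
}}

```text
time_s: 33.18
position: [0.537, 0.006, 0.0742]
ee_rot: [0.0, 0.988, 0.153, 0.001]
force: [-4.5, 2.1, 13.6]
gripper_width: 0.0009
```

```bash
python3 j.py | cut -c1-400
```

```text
(array([ 0.0583, -0.0002,  0.0742]), array([ 3.33,  3.66, 13.55]), 33.1833, 0.0008803463859896312)
0.1 0.085; 0.104 0.078; 0.108 0.075; 0.112 0.075; 0.128 0.076; 
top thumb_post 0.0362 0.71
top ram 0.1174 0.66
top cartridge -0.0963 0.54
scene thumb_post 0.0345 0.7
scene ram 0.108 0.74
scene cartridge 0.1297 0.51
```

Request:
{"method": "jog_arm", "body": {
  "plan": [
    [-1,[0,0.003,0],0],
    [-1,[0,0.006,0],0],
    [-1,[0,0.009,0],0],
    [-1,[0,0.012,0],0],
    [-1,[0,0.015,0],0],
    [-1,[0,0.018,0],0],
    [-1,[0,0.021,0],0],
    [-1,[0,0.024,0],0]
  ]
}}

```text
time_s: 34.35
position: [0.5442, -0.0165, 0.0742]
ee_rot: [-0.0, 0.988, 0.153, 0.001]
force: [-4.2, 2.9, 12.6]
gripper_width: 0.0003
```

Request:
{"method": "jog_arm", "body": {
  "plan": [
    [-1,[0,0.002,0],0],
    [-1,[0,0.004,0],0],
    [-1,[0,0.006,0],0],
    [-1,[0,0.008,0],0],
    [-1,[0,0.01,0],0],
    [-1,[0,0.012,0],0],
    [-1,[0,0.012,0],0]
  ]
}}

```text
time_s: 34.93
position: [0.5479, -0.0283, 0.0742]
ee_rot: [0.0, 0.988, 0.153, 0.001]
force: [-3.7, 1.7, 13.4]
gripper_width: 0.0007
```

```bash
python3 j.py | cut -c1-400
```

```text
(array([ 0.0223, -0.0002,  0.0742]), array([ 2.73,  2.99, 13.42]), 34.9333, 0.000727058236802792)
0.06 0.085; 0.064 0.084; 0.068 0.077; 0.072 0.074; 0.076 0.075; 0.128 0.077; 
top release_pad -0.3377 0.62
top ram 0.0865 0.49
top cartridge 0.1458 0.48
scene release_pad 0.1454 0.35
scene thumb_post -0.2616 0.68
scene ram 0.072 0.9
scene cartridge 0.1439 0.63
```

Request:
{"method": "jog_arm", "body": {
  "plan": [
    [-1,[0,0.001,0],0],
    [-1,[0,0.002,0],0],
    [-1,[0,0.003,0],0],
    [-1,[0,0.004,0],0],
    [-1,[0,0.004,0],0]
  ]
}}

```text
time_s: 35.85
position: [0.5482, -0.0293, 0.0748]
ee_rot: [-0.002, 0.988, 0.153, 0.0]
force: [-5.8, 10.8, 19.6]
gripper_width: 0.0004
```

Request:
{"method": "jog_arm", "body": {
  "plan": [
    [-1,[0,0.001,0],0],
    [-1,[0,0.002,0],0],
    [-1,[0,0.003,0],0],
    [-1,[0,0.003,0],0]
  ]
}}

```text
time_s: 36.18
position: [0.5487, -0.0308, 0.075]
ee_rot: [-0.003, 0.988, 0.153, 0.0]
force: [-8.2, 15.9, 24.0]
gripper_width: 0.0005
```

```bash
python3 j.py | cut -c1-400|head -3
```

```text
(array([ 0.0197, -0.0002,  0.075 ]), array([17.64,  2.98, 23.98]), 36.1833, 0.0004654610427694909)
0.06 0.085; 0.064 0.084; 0.068 0.076; 0.072 0.074; 0.076 0.074; 0.128 0.077; 
top release_pad 0.027 0.6
```

It is at the stop: drag force 17.6 N and the jaw no longer moving. I'm relaxing the drag and lifting off.

Request:
{"method": "jog_arm", "body": {
  "plan": [
    [-1,[0,-0.003,-0.001],0],
    [-1,[0,-0.004,-0.004],0],
    [-1,[0,-0.004,-0.012],0],
    [-1,[0,-0.004,-0.03],0],
    [-1,[0,-0.004,-0.06],0],
    [-1,[0,-0.004,-0.1],0],
    [-1,[0,-0.004,-0.14],0],
    [-1,[0,-0.004,-0.15],0]
  ]
}}

```text
time_s: 37.35
position: [0.5515, -0.0324, 0.2296]
ee_rot: [0.002, 0.988, 0.153, 0.005]
force: [1.5, 0.1, -0.2]
gripper_width: 0.0004
```

```bash
python3 j.py; python3 -c "
from h import *
im,d=read_camera('scene'); im2,d=read_camera('wrist')
a=cv2.resize(im[130:270,210:460],None,fx=2.4,fy=2.4,interpolation=2); b=im2[:260,20:620]
cv2.imwrite('pics/f.png',np.vstack([a,b]))"
```

```text
(array([ 0.0173, -0.0024,  0.2296]), array([-0.39, -1.46, -0.16]), 37.35, 0.00043587633445988066)
0.06 0.084; 0.064 0.085; 0.068 0.076; 0.072 0.075; 0.076 0.075; 0.128 0.076; 
top release_pad 0.0269 0.58
top thumb_post -0.0068 0.79
top ram 0.078 0.74
top cartridge 0.1505 0.66
scene release_pad 0.0241 0.63
scene thumb_post -0.0116 0.59
scene ram 0.0688 0.66
scene cartridge 0.0693 0.54
```

View pics/f.png

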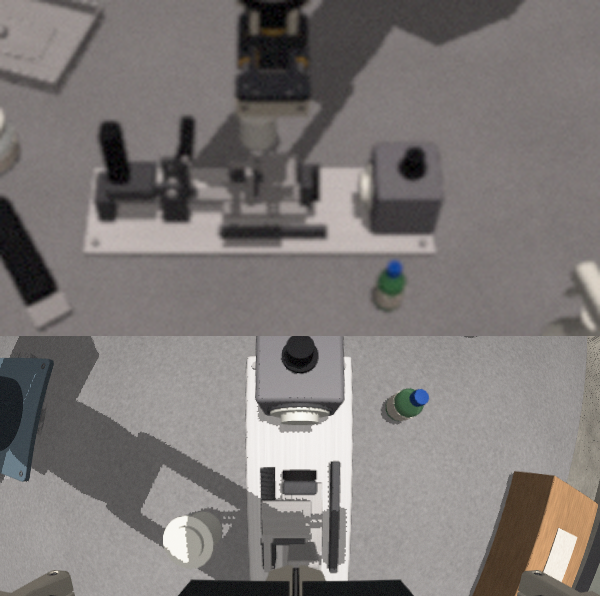

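The jaw is back at its stop (wrist crop ~(300,485)). The cartridge sits flush in the housing (~(300,415)), and the spare and dropper are standing where they were.

```bash
python3 -c "
from workcell import *
print(hand_in())"
```

```text
the job is handed in; nothing more can be done
None
```

The cartridge is home in the housing, the jaw is back at its stop, and the job is handed in.

- **Pumping:** It took seven trigger strokes. On the seventh, the force climbed steeply mid-stroke, which is how I judged the cartridge home. I held that squeeze for more than 0.5 s at about 15 to 17 N. Readings between moves never went above 17 N, but I have no readings from inside each move.
- **Release and return:** I pressed the paddle down at about 10 to 13 N and dragged the jaw back about 48 mm. It then stopped moving, and the drag force rose to about 17.6 N. While I confirmed the stop, the downward force on the paddle rose briefly to 24 N. That is above the 12 N asked for but below the 30 N at which it bends.
- **Last checks:** The final pictures show the flange against the housing, the jaw fully back and the arm clear of everything. The spare and dropper look unmoved. I did not check the jar, spray, tray or clipper closely. The job ended at about 37.5 s of the 58 s allowed.
- **Disagreements:** The detector's cartridge position was noisy: one final reading put it wrongly at the jaw. So I relied on the pictures, the depth readings and the force instead.

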